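# Unlatch the cup bin and hold its lid at the pointer

## Robot

A 6-joint arm with a two-finger parallel gripper is mounted at the origin on a cart in front of the work surface, level with it; the furniture and walls round the work are solid. World frame = base frame: x ahead of the robot, y to its left, z up, the work surface at z = 0. Lengths are in m, angles in rad, forces in N, time in s.
With the tool pointing down it reaches from about 0.3 to 0.775 m from the base axis. Payload 14.6 kg.
Tool frame: the origin (TCP) lies on the centre line of the jaws, within the pads' length; the fingertips stand 19 mm ahead of it and the grasp point (between the pads) is the TCP (ctrl.tip_reach is the distance from the TCP to the fingertips, in m); x points along the fingers, y is the direction in which the jaws open and shut, and the axes are right-handed (so a half turn about x gives the same grasp; the last joint's range is limited). The gripper opens to 94 mm and grips with 3 to 60 N. Pads are 16 mm wide; open, the fingers measure 119 mm over their backs; the gripper's body (75 mm by 177 mm) begins 78 mm behind the grasp point.
Start: joints at [1.034, 0.3, 1.521, -0, 1.321, -0.067], TCP at [0.249, 0.49, 0.224] pointing down, gripper open.
Joint ranges: [-3.03, 3.03], [-0.79, 2.21], [0.23, 2.52], [-1.04, 4.18], [0, 3.07], [-2.55, 2.55]. Speed limits (rad/s): [2.22, 2.22, 2.57, 3.14, 3.14, 3.14].

## Interface

Orientations are given as [roll, pitch, yaw] about the fixed x, y, z axes, in that order (R = Rz(yaw) Ry(pitch) Rx(roll)).
In Python, from station import ctrl, optics, models gives the robot as it stands. The module is installed in compiled form; this text tells all that it offers.
- The arm moves only by the tool arm_command, never from a script. Its argument "deltas" is a list of rows, each an object with "translation": the shift along the tool's x, y, z in units of 25 mm (1.0 is 25 mm), a list of three; "turn": the turn, a rotation vector about the tool's x, y, z in units of 5 degrees (1.0 is 5 degrees), a list of three. In form: [{"translation": [x, y, z], "turn": [rx, ry, rz]}, ...]. A call has 1 to 12 rows; each row is the pose to reach, as a shift and turn from the pose commanded when the call began, along the tool's axes at that moment; what a row does not reach only later rows make up. A row lasts 1/12 s, in which the tool goes at most 41.7 mm and 7.16 degrees, less where a joint would pass 70% of its speed; a pose out of reach is approached as far as the arm can. A call with a gripper value outside its range is refused whole. "gripper" is the finger opening in mm, from 0 to 94, set as the call begins (left out, the last holds). The fingers move at their own pace and stop on an object; "force" is the grip in N (left out, the last holds). Time passes only in rows, so rows that repeat a pose let the fingers close. It gives the time, the measured TCP pose, the force and the opening at its end, in the units of the state.
- ctrl.get_obs(): the state, without advancing time (a new reading comes with each control period).
- optics.camera(name): name is "scene" or "top" or "wrist"; returns the picture (400x640x3 uint8, red, green, blue); there is no depth.
- optics.get_calibration(name): a dict with "K" (3x3 intrinsics, pixels), "k1" (the pictures are not rectified: a ray, as slopes to the right and down, at radius r is drawn at 1 + k1 r^2 times it, then the intrinsics apply), "origin" and "orientation" of the camera in the world. Camera axes: x right, y down, z forward; pixel columns grow to the right and rows downward; lengths in m; the calibration is good to about 2 mm. A picture is of the moment at which its call begins: read the wrist's pose just before it. get_calibration takes no time and is no camera call; for the wrist camera it gives the pose at the moment of the call.
- ctrl.hand_in(): hands the job in, once; it reports no verdict.
Trained networks look in the newest picture that a camera, given by its name, has taken for a name from the list of things; names that differ only in an ending like _2 or _b are one class to them, and where a whole thing is asked for, a point or a joint stands for the part that bears it (a point fixed in the world has none). Each returns a list of dicts, best first, with "score" (0 to 1); they miss things now and then, are a little off and sometimes report something else, mostly with a low value. They report only what shows in the picture. A call takes as long as a camera call.
- models.look_for(target, camera): "box" ([left, top, right, bottom] in pixels, round what is visible of it).
- models.cut_out(target, camera): "pixels" (400x640 bool, what is visible of it) and "box" ([left, top, right, bottom] in pixels, round what is visible of it).
- models.mark_of(target, camera): "at" ([column, row] in pixels: a listed point, or the origin of a listed thing).
The state is a dict: "time_s": time; "qpos": joint angles; "joint_vel": joint speeds; "tau": joint torques, N m; "ee_pos": TCP position; "eef_rot": TCP orientation; "force": force on the tool from outside, world axes, zero at the start; "moment": the same for the moment, N m; "grip_width": finger opening in m.
Only numpy, scipy, OpenCV 4.12 (cv2) and the standard library are available. Lean on these libraries where they do the work, as an engineer would, in place of code of your own. Each camera call takes 0.05 s, during which the arm holds its last target.

## Task

The steel bin of dessert cups is to be looked into. Take the sprung pull on the front of its lid and, with the lid still shut, draw the pull straight out until the dark band on its stem comes level with the face of the collar (18 mm) and keep it there a moment; then, still holding the pull, swing the lid up until it lines up with the pointer on the angle plate at the bin's side. Finish while holding the lid there by the pull, still, against its weight (it falls shut if let go); leave the pointer as it is set and do not disturb the things standing round the bin.

Things in the scene. Friction and masses are not known exactly. Their poses are not given: they have to be found in the camera images.
- bin: Fixed open steel bin, 200 x 240 x 100 mm (x, y, z), six dessert cups inside. Origin: centre of its underside, on the worktop. Its front (-x of its own frame) faces the robot, +y is its left side, z up; it may be yawed. Outside its left side, 130 mm from the middle, stands an arc-shaped angle plate reaching 170 mm from the hinge axis and up to 270 mm above the worktop.
- hinge_mid (a point): Middle of the lid's hinge axis, at the top of the bin's back wall, 104 mm above the worktop. The axis is the bin's y axis.
- lid_edge (a point): Middle of the lid's front edge, 215 mm from the hinge axis, in the middle of the 6 mm thick lid plate (234 mm wide). Its x axis points from the edge to the hinge, in the plate's plane. The plate's mid-plane passes through the hinge axis.
- lid (a joint): Opening angle of the lid, rad: 0 shut (level), grows as the front edge rises, stop at 1.8. Lid about 0.5 kg, free hinge: it falls shut if let go. Latched at 0 by a pin on the sprung pull, which is clear of its keeper once the pull is out more than about 9 mm.
- pull (a joint): How far the sprung pull is drawn out of its collar, m: 0 home, stop at 0.028; it slides away from the hinge, parallel to the lid plate (straight toward the front of the bin when the lid is shut). The dark band on the stem is level with the collar's face at 0.018. Spring: 3.5 N at 0, 10 N at 0.018; it goes home when let go. Once the lid is raised the pull may be at any length.
- pull_bar (a point): Centre of the pull's black cross bar: a round bar lying along the bin's y axis, 24 mm diameter, 30 mm long, flat ends. 260 mm from the hinge axis along the lid (with the pull home) and 18 mm below the lid plate's mid-plane, so 86 mm above the worktop when the lid is shut. 23 mm of clear stem lies between bar and collar. From above it can be pinched across its flat ends (30 mm), between which it can turn as the lid swings, or across its diameter (24 mm).
- pointer (a joint): Angle at which the pointer is set, rad, measured as the lid's: a lid at the same value lines up with it. Turns on the lid's hinge axis, stiff; not to be moved.
- pointer_tip (a point): Tip of the pointer, a thin dark bar 187 mm long outside the angle plate, 136 mm to the bin's left of its middle; the tip is 185 mm from the hinge axis. Its x axis points from the tip to the hinge.
- timer: Bystander: white kitchen timer, 68 mm across, 56 mm high, right of the bin; origin at its underside.
- tape: Bystander: roll of masking tape, 82 mm across, 24 mm high, lying left of the bin; origin at its underside.
- shaker: Bystander: metal flour shaker, 69 mm across, 106 mm high, left of the bin further back; origin at its underside.

How it is judged:
By the outcome, as a careful person would: the job done as asked, in the order asked, and still so for the second after the job is handed in, while the arm keeps its last pose, push and grip.
It also fails if it takes over 40 s, if anything falls off the work surface, if the arm or the gripper's body presses on something with over 40 N, if the wrist force passes 120 N, or if a joint passes its speed limit or range.

## Working session

There is one attempt and no reset: what is moved stays moved. The work goes in short steps, Python scripts to look and compute and a tool call to move; the robot and the scene stay as the last step left them, time stands still between calls to the robot, and variables do not carry over. Pictures are saved under pics/ and viewed, and the job is handed in when it is done.

Besides the shell and the picture viewer there is one more tool, called after "Emit:" by a JSON object that holds its "op" and its "data", one argument or row to a line. arm_command: Moves the arm, as the interface text tells. Its arguments: {"type":"object","properties":{"deltas":{"type":"array"},"gripper":{"type":"number"},"force":{"type":"number"}},"required":["deltas"]}

```bash
mkdir -p pics; ls
cat > h.py <<'E'
import numpy as np, cv2
from scipy.spatial.transform import Rotation as Ro
from station import ctrl, optics, models
def R(o):
    o=np.array(o,float)
    return o if o.shape==(3,3) else (Ro.from_euler('xyz',o).as_matrix() if o.shape==(3,) else Ro.from_quat(o).as_matrix())
def snap(cam,name):
    im=optics.camera(cam); cv2.imwrite('pics/'+name,im[:,:,::-1]); return im
def ray(c,px):
    K=np.array(c['K']); d=np.array([(px[0]-K[0,2])/K[0,0],(px[1]-K[1,2])/K[1,1]]); u=d.copy()
    for _ in range(30): u=d/(1+c['k1']*(u@u))
    v=R(c['orientation'])@np.array([u[0],u[1],1]); return np.array(c['origin']),v/np.linalg.norm(v)
def proj(c,P):
    K=np.array(c['K']); p=R(c['orientation']).T@(np.array(P)-np.array(c['origin'])); u=p[:2]/p[2]; u=u*(1+c['k1']*(u@u))
    return np.array([K[0,0]*u[0]+K[0,2],K[1,1]*u[1]+K[1,2]])
def atz(c,px,z):
    o,v=ray(c,px); return o+v*(z-o[2])/v[2]
E
python3 - <<'E'
from h import *
print(ctrl.get_obs())
for cam in ['scene','top']:
    snap(cam,cam+'0.png'); c=optics.get_calibration(cam); print(cam,c)
    for t,z in [('bin',0),('hinge_mid',.104),('lid_edge',.104),('pull_bar',.086),('pointer_tip',None),('timer',0),('tape',0),('shaker',0)]:
        for r in models.mark_of(t,cam)[:2]:
            print(t,round(r['score'],2),np.round(r['at'],1), None if z is None else np.round(atz(c,r['at'],z),4))
E
```

```text
pics
{'time_s': 0.0, 'qpos': array([ 1.03436896e+00,  3.00490710e-01,  1.52159166e+00, -2.78599927e-06,
        1.32068841e+00, -6.65808875e-02]), 'joint_vel': array([ 2.00655596e-03, -1.24251163e-03, -7.22177581e-05,  5.90016151e-04,
       -5.57878760e-04, -2.01747837e-03]), 'tau': array([ 6.73839859e-04, -5.31803262e+01, -3.52740777e+01,  7.08383415e-02,
        2.43534520e-02, -1.26562209e-04]), 'ee_pos': array([0.2488818 , 0.490195  , 0.22387109]), 'eef_rot': array([-1.63508672,  1.5696182 , -2.1049325 ]), 'force': array([-0.75040092, -0.66325207, -0.26117705]), 'moment': array([-0.02833363,  0.0209469 ,  0.05114556]), 'grip_width': 0.09351037975478607}
scene {'K': array([[384.26809219,   0.        , 320.60101956],
       [  0.        , 384.26809219, 194.05114373],
       [  0.        ,   0.        ,   1.        ]]), 'k1': -0.06322683845349403, 'origin': array([ 0.10886152, -0.25978218,  0.8208984 ]), 'orientation': array([-2.46370581, -0.00738748, -0.98608718])}
bin 0.84 [333.9 228.3] [0.5884 0.0095 0.    ]
hinge_mid 0.73 [364.3 182.3] [ 0.684  -0.0144  0.104 ]
lid_edge 0.81 [3
[... 361 characters left out ...]
, 318.62782528],
       [  0.        , 457.02215225, 195.63300116],
       [  0.        ,   0.        ,   1.        ]]), 'k1': -0.11450814303614548, 'origin': array([0.31075021, 0.03584252, 1.40481181]), 'orientation': array([-2.91642957e+00,  1.50864868e-03, -1.57008741e+00])}
bin 0.91 [326.9 206.9] [0.5963 0.0122 0.    ]
hinge_mid 0.86 [336.8 170.3] [ 0.6856 -0.0157  0.104 ]
lid_edge 0.68 [318.7 240.2] [0.478  0.0377 0.104 ]
pull_bar 0.51 [318.7 261.7] [0.4181 0.0377 0.086 ]
pointer_tip 0.55 [278.3 184.3] None
pointer_tip 0.33 [394.1 212.8] None
timer 0.83 [397.1 213.3] [ 0.5758 -0.2079  0.    ]
tape 0.97 [250.9 228.4] [0.5278 0.2489 0.    ]
shaker 0.83 [254.4 196.9] [0.6283 0.2411 0.    ]
```

View pics/scene0.png

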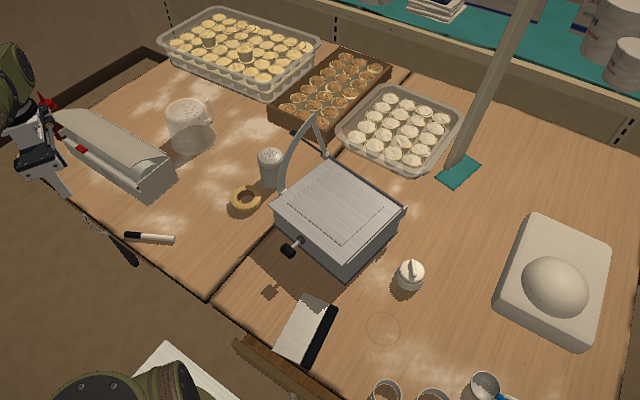

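View pics/top0.png

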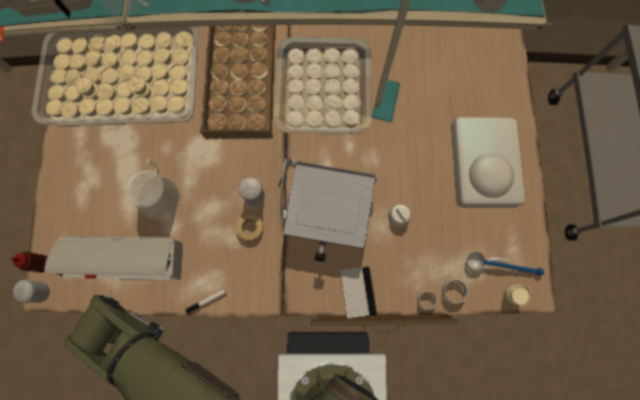

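Run:
```python
import cv2
a=cv2.imread('pics/scene0.png')[90:310,230:440]; cv2.imwrite('pics/s0z.png',cv2.resize(a,None,fx=2.7,fy=2.7,interpolation=cv2.INTER_CUBIC)[:600])
a=cv2.imread('pics/top0.png')[140:330,240:430]; cv2.imwrite('pics/t0z.png',cv2.resize(a,None,fx=3,fy=3,interpolation=cv2.INTER_CUBIC))
```

```text
(no output)
```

View pics/s0z.png

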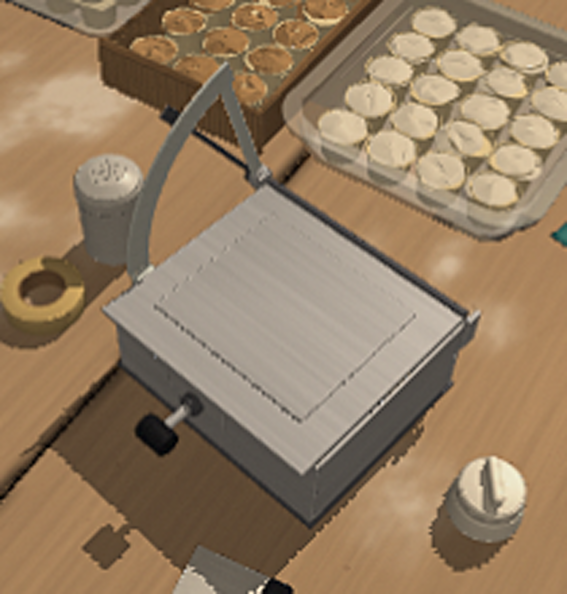

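View pics/t0z.png

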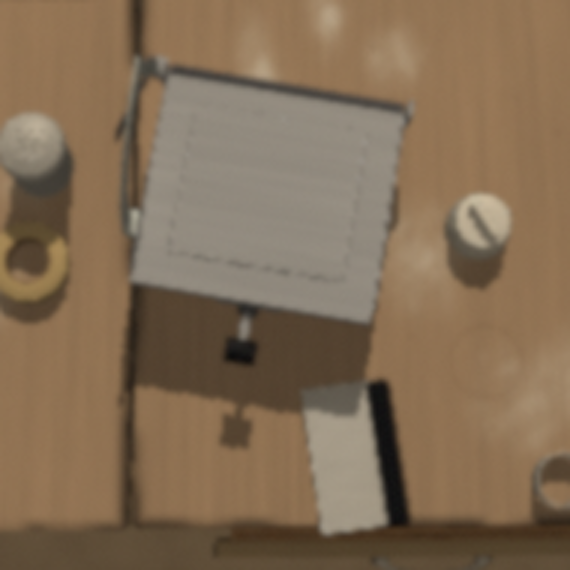

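```bash
cat > fit.py <<'E'
from h import *
from scipy.optimize import least_squares
cs=optics.get_calibration('scene'); ct=optics.get_calibration('top')
def W(p,P): # p=hinge xy, yaw ; P in hinge frame (x fwd from front to back, origin hinge mid)
    c,s=np.cos(p[2]),np.sin(p[2]); return np.array([p[0]+c*P[0]-s*P[1],p[1]+s*P[0]+c*P[1],.104+P[2]])
obs=[(cs,(268.9,204.8),(-.215,.117,.003)),(cs,(342.2,264.1),(-.215,-.117,.003)),(ct,(284.3,233.7),(-.215,.117,.003)),(ct,(363.3,247.3),(-.215,-.117,.003)),
 (cs,(364.3,182.3),(0,0,0)),(ct,(336.8,170.3),(0,0,0)),(cs,(302.2,235.4),(-.215,0,0)),(ct,(318.7,240.2),(-.215,0,0)),(cs,(287.6,250.6),(-.26,0,-.018)),(ct,(240/3+240,351/3+140),(-.26,0,-.018))]
f=lambda p:np.concatenate([(proj(c,W(p,P))-np.array(u)) for c,u,P in obs])
r=least_squares(f,[.685,-.015,-.2],loss='soft_l1')
E
python3 - <<'E'
from fit import *
print(r.x); print(np.round(f(r.x).reshape(-1,2),1))
print('bar',W(r.x,(-.26,0,-.018)))
g=lambda t:W(r.x,(-.185*np.cos(t),.136,.185*np.sin(t)))
for c,u in((cs,(291,132)),(ct,(280,182.7))):
    for t in np.arange(.9,1.6,.1): print(round(t,2),proj(c,g(t)),u)
E
```

```text
[ 0.68743244 -0.01389832 -0.18161227]
[[-1.5 -0.9]
 [-0.3  2.3]
 [-1.3 -0.3]
 [ 0.3  0.8]
 [ 0.5 -1. ]
 [-0.6 -0.6]
 [ 0.3 -1.3]
 [ 4.5  0.7]
 [ 0.5  0.4]
 [ 0.3 -0. ]]
bar [0.43170846 0.03306172 0.086     ]
0.9 [289.71678922 133.78288874] (291, 132)
1.0 [294.47513899 126.76757644] (291, 132)
1.1 [299.60266772 120.07196079] (291, 132)
1.2 [305.01674001 113.8026142 ] (291, 132)
1.3 [310.62910707 108.05574964] (291, 132)
1.4 [316.34889557 102.91432087] (291, 132)
1.5 [322.08560862  98.44587693] (291, 132)
0.9 [279.2058946  186.88117471] (280, 182.7)
1.0 [280.01412569 180.3416913 ] (280, 182.7)
1.1 [280.96066483 173.5199862 ] (280, 182.7)
1.2 [282.03367152 166.51256827] (280, 182.7)
1.3 [283.2185014  159.42159421] (280, 182.7)
1.4 [284.49805324 152.35204082] (280, 182.7)
1.5 [285.85323527 145.40868583] (280, 182.7)
```

Run:
```python
from h import *
o=ctrl.get_obs(); c=optics.get_calibration('wrist'); snap('wrist','w0.png'); T=R(o['eef_rot']); print(T)
print('cam in tool', T.T@(np.array(c['origin'])-o['ee_pos'])); print(T.T@R(c['orientation'])); print(c)
```

```text
[[ 1.37620243e-05  4.52724109e-01  8.91650650e-01]
 [-9.02043944e-06  8.91650650e-01 -4.52724109e-01]
 [-1.00000000e+00 -1.81268051e-06  1.63546883e-05]]
cam in tool [-0.15935218  0.00018773 -0.08190357]
[[-5.45575917e-04 -2.78765765e-01  9.60358970e-01]
 [ 9.99999830e-01  4.76938104e-05  5.81939924e-04]
 [-2.08028107e-04  9.60359123e-01  2.78765691e-01]]
{'K': array([[338.70747684,   0.        , 314.68635916],
       [  0.        , 338.70747684, 202.31762842],
       [  0.        ,   0.        ,   1.        ]]), 'k1': -0.060561275074966524, 'origin': array([0.17604154, 0.52763371, 0.38381358]), 'orientation': array([ 2.85906757e+00, -5.43759862e-04,  1.10118626e+00])}
```

View pics/w0.png

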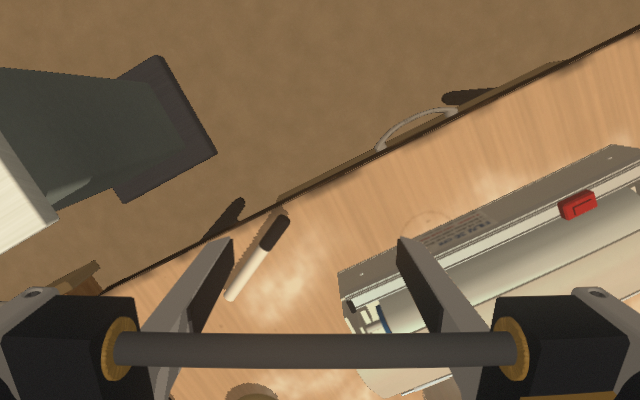

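```bash
cat > mv.py <<'E'
import sys; from h import *
def delta(p,yaw,base=None):
    o=ctrl.get_obs(); T=R(o['eef_rot']); c,s=np.cos(yaw),np.sin(yaw)
    G=np.array([[0,-s,c],[0,c,s],[-1,0,0]],float)
    t=T.T@(np.array(p)-o['ee_pos'])/.025; w=np.degrees(Ro.from_matrix(T.T@G).as_rotvec())/5
    return np.round(t,3),np.round(w,3)
if __name__=='__main__':
    a=list(map(float,sys.argv[1:])); print(*delta(a[:3],a[3]))
E
python3 mv.py .55 .2 .36 -.18
```

```text
[-5.422 -4.907 15.994] [-3.321 -0.     0.   ]
```

Emit:
{"op": "arm_command", "data": {
  "deltas": [
    {"translation": [-2, -0.3, 1], "turn": [-0.4, 0, 0]},
    {"translation": [-5.4, -4.9, 16], "turn": [-3.32, 0, 0]},
    {"translation": [-5.4, -4.9, 16], "turn": [-3.32, 0, 0]},
    {"translation": [-5.4, -4.9, 16], "turn": [-3.32, 0, 0]},
    {"translation": [-5.4, -4.9, 16], "turn": [-3.32, 0, 0]},
    {"translation": [-5.4, -4.9, 16], "turn": [-3.32, 0, 0]},
    {"translation": [-5.4, -4.9, 16], "turn": [-3.32, 0, 0]},
    {"translation": [-5.4, -4.9, 16], "turn": [-3.32, 0, 0]},
    {"translation": [-5.4, -4.9, 16], "turn": [-3.32, 0, 0]},
    {"translation": [-5.4, -4.9, 16], "turn": [-3.32, 0, 0]},
    {"translation": [-5.4, -4.9, 16], "turn": [-3.32, 0, 0]},
    {"translation": [-5.4, -4.9, 16], "turn": [-3.32, 0, 0]}
  ]
}}

```text
time_s: 1.95
ee_pos: [0.5538, 0.1955, 0.3603]
eef_rot: [-0.136, 1.569, -0.321]
force: [0.5, 0.1, 0.1]
grip_width: 0.0938
```

Emit:
{"op": "arm_command", "data": {
  "deltas": [
    {"translation": [0, 0, 0], "turn": [0, 0, 0]},
    {"translation": [0, 0, 0], "turn": [0, 0, 0]},
    {"translation": [0, 0, 0], "turn": [0, 0, 0]},
    {"translation": [0, 0, 0], "turn": [0, 0, 0]}
  ]
}}

```text
time_s: 2.28
ee_pos: [0.5494, 0.2011, 0.3594]
eef_rot: [2.842, 1.571, 2.663]
force: [0.7, 0.3, -1.1]
grip_width: 0.0938
```

Run:
```python
from h import *
o=ctrl.get_obs(); c=optics.get_calibration('wrist'); snap('wrist','w1.png'); print(o['ee_pos'],o['eef_rot'],c['origin'],c['orientation'],o['time_s'])
np.savez('w1.npz',**c)
for t in ['pointer_tip','hinge_mid','lid_edge','pull_bar']:
    for r in models.mark_of(t,'wrist')[:2]: print(t,r['score'],r['at'])
```

```text
[0.54941589 0.20113658 0.35942604] [2.84190627 1.57063859 2.66346399] [0.46895245 0.21589554 0.51881702] [ 2.85901403e+00 -7.05836044e-04  1.39254857e+00] 2.2833
pointer_tip 0.58 [259.7, 279.0]
pointer_tip 0.33 [350.1, 203.9]
hinge_mid 0.57 [186.1, 293.3]
hinge_mid 0.43 [347.0, 141.8]
lid_edge 0.6 [166.7, 141.0]
pull_bar 0.6 [260.0, 281.3]
```

View pics/w1.png

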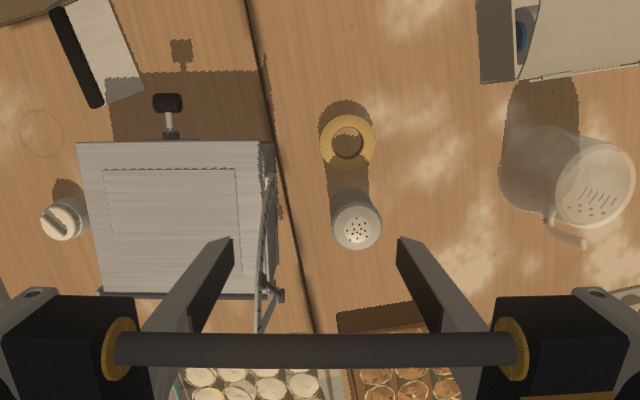

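Run:
```python
from fit import *
im=cv2.imread('pics/w1.png'); a=im[130:340,210:330]; cv2.imwrite('pics/w1z.png',cv2.resize(a,None,fx=2.85,fy=2.85,interpolation=cv2.INTER_CUBIC))
c=dict(np.load('w1.npz'))
for n,P in [('bar',(-.26,0,-.018)),('FL',(-.215,.117,.003)),('FR',(-.215,-.117,.003)),('hl',(0,.136,0)),('hm',(0,0,0))]: print(n,proj(c,W(r.x,P)))
for t in (.8,.85,.9,.95,1,1.05): print(t,proj(c,W(r.x,(-.185*np.cos(t),.136,.185*np.sin(t)))))
```

```text
bar [164.66707927 102.18324668]
FL [256.65857999 139.88985328]
FR [ 70.53326247 141.27587469]
hl [277.60546469 295.83107902]
hm [181.22386509 294.74245226]
0.8 [258.27080123 250.40857742]
0.85 [257.51357894 260.27611538]
0.9 [256.82279608 270.52312106]
0.95 [256.20627207 281.08875666]
1 [255.67125684 291.90482482]
1.05 [255.22422142 302.896771  ]
```

View pics/w1z.png

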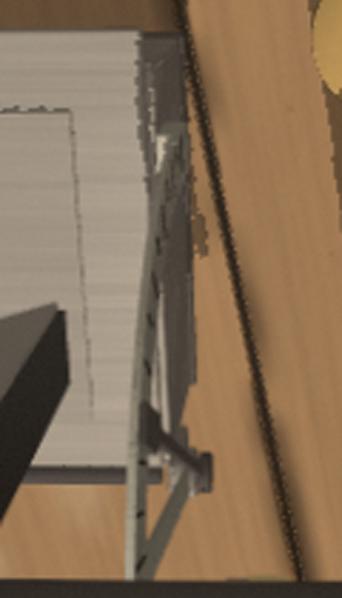

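```bash
cat >> fit.py <<'E'
cw=dict(np.load('w1.npz'))
obs=[o for o in obs if not(o[1]==(318.7,240.2))]
obs+=[(cw,(258.4,141),(-.215,.117,.003)),(cw,(76,143),(-.215,-.117,.003)),(cw,(167,102.5),(-.26,0,-.018))]
r=least_squares(f,[.685,-.015,-.2],loss='soft_l1')
E
python3 - <<'E'
from fit import *
print(r.x); print(np.round(f(r.x).reshape(-1,2),1)); b=W(r.x,(-.26,0,-.018)); print(b)
g=lambda t:W(r.x,(-.185*np.cos(t),.136,.185*np.sin(t)))
for c,u in((cs,(291,132)),(ct,(280,182.7)),(cw,(260.9,274.6))):
    q=least_squares(lambda t:proj(c,g(t[0]))-u,[.9]); print(q.x,q.fun)
from mv import delta
print(delta([b[0],b[1],.26],r.x[2])); print(delta([b[0],b[1],.2],r.x[2]))
E
```

```text
[ 0.68882039 -0.01218171 -0.18057211]
[[-1.7 -1.5]
 [-0.5  1.5]
 [-1.8 -0.8]
 [-0.2  0.3]
 [ 0.2 -1.6]
 [-1.2 -1. ]
 [ 0.1 -2. ]
 [ 0.3 -0.4]
 [-0.2 -0.5]
 [-0.3 -0.3]
 [-4.  -0.8]
 [-0.9  0.5]]
[0.43304771 0.03451232 0.086     ]
[0.92176228] [-0.54909678 -0.35896782]
[0.95933313] [-0.94938426 -0.11728071]
[0.91439113] [-2.15661653 -0.12345871]
(array([ 3.981, -7.367, -3.416]), array([ 0.014,  0.001, -0.001]))
(array([ 6.381, -7.367, -3.416]), array([ 0.014,  0.001, -0.001]))
```

Emit:
{"op": "arm_command", "data": {
  "deltas": [
    {"translation": [0, -1.5, -0.7], "turn": [0, 0, 0]},
    {"translation": [0, -3, -1.4], "turn": [0, 0, 0]},
    {"translation": [0, -4.5, -2.1], "turn": [0, 0, 0]},
    {"translation": [0, -6, -2.8], "turn": [0, 0, 0]},
    {"translation": [0.5, -7.37, -3.42], "turn": [0, 0, 0]},
    {"translation": [2, -7.37, -3.42], "turn": [0, 0, 0]},
    {"translation": [3.5, -7.37, -3.42], "turn": [0, 0, 0]},
    {"translation": [5, -7.37, -3.42], "turn": [0, 0, 0]},
    {"translation": [6, -7.37, -3.42], "turn": [0, 0, 0]},
    {"translation": [6.4, -7.37, -3.42], "turn": [0, 0, 0]},
    {"translation": [6.4, -7.37, -3.42], "turn": [0, 0, 0]},
    {"translation": [6.4, -7.37, -3.42], "turn": [0, 0, 0]}
  ],
  "gripper": 64
}}

```text
time_s: 3.53
ee_pos: [0.4336, 0.0342, 0.2006]
eef_rot: [0.155, 1.57, -0.025]
force: [-0.1, -0.5, -0.0]
grip_width: 0.0638
```

Run:
```python
from fit import *
o=ctrl.get_obs(); c=optics.get_calibration('wrist'); snap('wrist','w2.png'); print(o['ee_pos'],o['eef_rot'],o['time_s'],o['force'])
np.savez('w2.npz',**c)
for n,P in [('bar',(-.26,0,-.018)),('FL',(-.215,.117,.003)),('FR',(-.215,-.117,.003)),('edge',(-.215,0,.003))]: print(n,proj(c,W(r.x,P)))
for t in ['pull_bar','pull']:
    for q in models.cut_out(t,'wrist')[:1]: print(t,q['score'],q['box'])
for q in models.mark_of('pull_bar','wrist')[:2]: print(q['score'],q['at'],atz(c,q['at'],.086))
```

```text
[0.43358773 0.03423026 0.20059364] [ 0.15523741  1.56976647 -0.02464299] 3.5333 [-0.12702927 -0.52867759 -0.00798846]
bar [314.33686969 204.11160274]
FL [454.911675   263.20395258]
FR [173.59215959 263.07733084]
edge [314.30115376 263.80079834]
pull_bar 0.91 [299.0, 189.8, 332.5, 244.7]
pull 0.6 [296.9, 190.4, 335.5, 246.6]
0.94 [316.8, 203.9] [0.43323633 0.03658953 0.086     ]
```

View pics/w2.png

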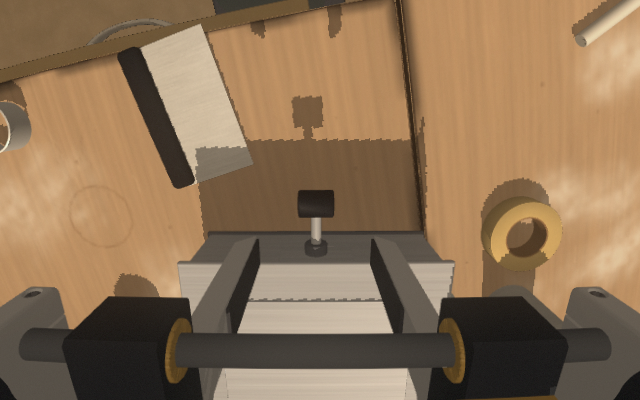

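Emit:
{"op": "arm_command", "data": {
  "deltas": [
    {"translation": [1.2, 0.06, 0], "turn": [0, 0, 0]},
    {"translation": [2.4, 0.06, 0], "turn": [0, 0, 0]},
    {"translation": [3.4, 0.06, 0], "turn": [0, 0, 0]},
    {"translation": [4.2, 0.06, 0], "turn": [0, 0, 0]},
    {"translation": [4.58, 0.06, 0], "turn": [0, 0, 0]},
    {"translation": [4.58, 0.06, 0], "turn": [0, 0, 0]},
    {"translation": [4.58, 0.06, 0], "turn": [0, 0, 0]},
    {"translation": [4.58, 0.06, 0], "turn": [0, 0, 0]}
  ]
}}

```text
time_s: 4.4
ee_pos: [0.4342, 0.0356, 0.0863]
eef_rot: [0.181, 1.569, 0.001]
force: [-0.2, -0.7, 0.7]
grip_width: 0.0644
```

Run:
```python
from fit import *
o=ctrl.get_obs(); c=optics.get_calibration('wrist'); snap('wrist','w3.png'); print(o['ee_pos'],o['eef_rot'],o['time_s'],o['force'])
print(proj(c,W(r.x,(-.26,0,-.018))))
for q in models.mark_of('pull_bar','wrist')[:2]: print(q['score'],q['at'],atz(c,q['at'],.086))
T=R(o['eef_rot']);print(T)
```

```text
[0.43418341 0.0356246  0.08634951] [1.80829619e-01 1.56861394e+00 7.69065674e-04] 4.4 [-0.15569234 -0.71156927  0.74593392]
[311.46278951 265.97526324]
0.77 [314.1, 262.9] [0.43155489 0.03618009 0.086     ]
0.56 [313.9, 379.1] [0.50645231 0.0223988  0.086     ]
[[ 2.18238701e-03  1.79088720e-01  9.83830508e-01]
 [ 1.67839926e-06  9.83832850e-01 -1.79089150e-01]
 [-9.99997619e-01  3.92493095e-04  2.14680344e-03]]
```

View pics/w3.png

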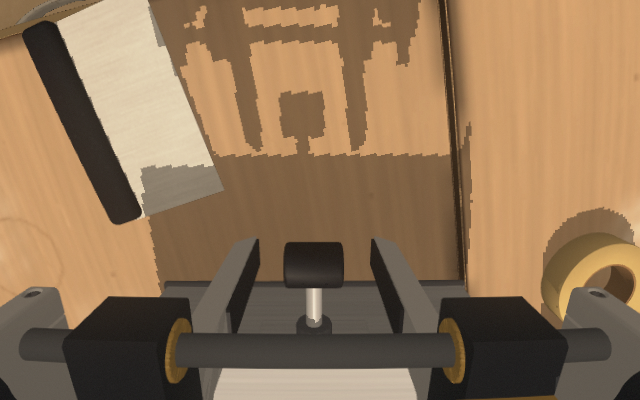

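Emit:
{"op": "arm_command", "data": {
  "deltas": [
    {"translation": [0, 0, -0.06], "turn": [0, 0, 0]},
    {"translation": [0, 0, -0.06], "turn": [0, 0, 0]},
    {"translation": [0, 0, -0.06], "turn": [0, 0, 0]},
    {"translation": [0, 0, -0.06], "turn": [0, 0, 0]},
    {"translation": [0, 0, -0.06], "turn": [0, 0, 0]},
    {"translation": [0, 0, -0.06], "turn": [0, 0, 0]},
    {"translation": [0, 0, -0.06], "turn": [0, 0, 0]},
    {"translation": [0, 0, -0.06], "turn": [0, 0, 0]},
    {"translation": [0, 0, -0.06], "turn": [0, 0, 0]},
    {"translation": [0, 0, -0.06], "turn": [0, 0, 0]},
    {"translation": [0, 0, -0.06], "turn": [0, 0, 0]},
    {"translation": [0, 0, -0.06], "turn": [0, 0, 0]}
  ],
  "gripper": 20,
  "force": 45
}}

```text
time_s: 5.5
ee_pos: [0.4318, 0.0356, 0.0849]
eef_rot: [-1.847, 1.57, -2.027]
force: [-1.8, -5.6, 1.2]
grip_width: 0.0295
```

Run:
```python
from fit import *
o=ctrl.get_obs(); c=optics.get_calibration('wrist'); snap('wrist','w4.png'); print(o['ee_pos'],o['eef_rot'],o['time_s'],o['force'],o['moment'],o['grip_width'])
im=cv2.imread('pics/w4.png')[180:360,230:400]; cv2.imwrite('pics/w4z.png',cv2.resize(im,None,fx=3.3,fy=3.3,interpolation=cv2.INTER_CUBIC))
```

```text
[0.43179978 0.03555759 0.08492899] [-1.84703408  1.57011341 -2.02698656] 5.5 [-1.80128217 -5.59442296  1.24390432] [-0.83322178  0.19891792  0.06198399] 0.029525082316810027
```

View pics/w4z.png

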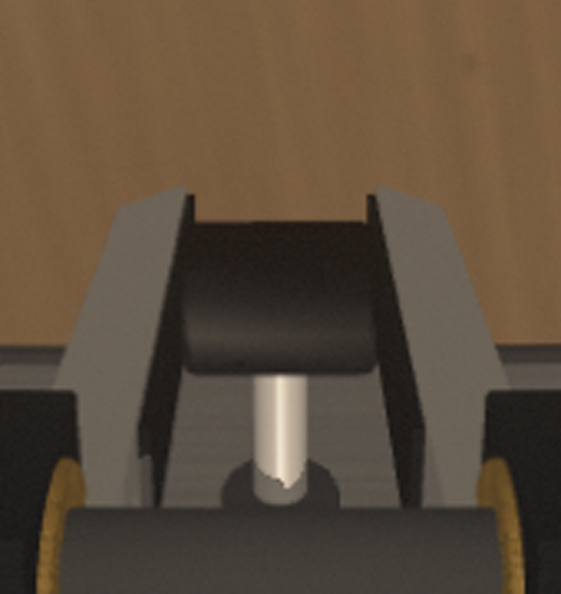

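Emit:
{"op": "arm_command", "data": {
  "deltas": [
    {"translation": [0, -0.02, -0.09], "turn": [0, 0, 0]},
    {"translation": [0, -0.04, -0.18], "turn": [0, 0, 0]},
    {"translation": [0, -0.04, -0.27], "turn": [0, 0, 0]},
    {"translation": [0, -0.04, -0.36], "turn": [0, 0, 0]},
    {"translation": [0, -0.04, -0.45], "turn": [0, 0, 0]},
    {"translation": [0, -0.04, -0.54], "turn": [0, 0, 0]},
    {"translation": [0, -0.04, -0.6], "turn": [0, 0, 0]},
    {"translation": [0, -0.04, -0.66], "turn": [0, 0, 0]},
    {"translation": [0, -0.04, -0.66], "turn": [0, 0, 0]},
    {"translation": [0, -0.04, -0.66], "turn": [0, 0, 0]}
  ]
}}

```text
time_s: 6.38
ee_pos: [0.4165, 0.038, 0.0854]
eef_rot: [0.257, 1.568, 0.078]
force: [9.2, 0.6, -1.9]
grip_width: 0.0302
```

Run:
```python
from fit import *
o=ctrl.get_obs(); c=optics.get_calibration('wrist'); snap('wrist','w5.png'); print(o['ee_pos'],o['eef_rot'],o['time_s'],o['force'],o['moment'],o['grip_width'])
d=o['ee_pos']-np.array([.4318,.03556,.08493]); T=R(o['eef_rot']); print('disp tool mm',1000*T.T@d,'force tool',T.T@o['force'])
im=cv2.imread('pics/w5.png')[180:360,230:400]; cv2.imwrite('pics/w5z.png',cv2.resize(im,None,fx=3.3,fy=3.3,interpolation=cv2.INTER_CUBIC))
```

```text
[0.41646309 0.03802483 0.08539549] [0.25745922 1.56768754 0.07760117] 6.3833 [ 9.2344276   0.6137609  -1.93102819] [-0.03342585 -1.293571    0.11238961] 0.030209665722006323
disp tool mm [ -0.51242679  -0.31816018 -15.52897243] force tool [1.95978822 2.25426643 8.96982377]
```

View pics/w5z.png

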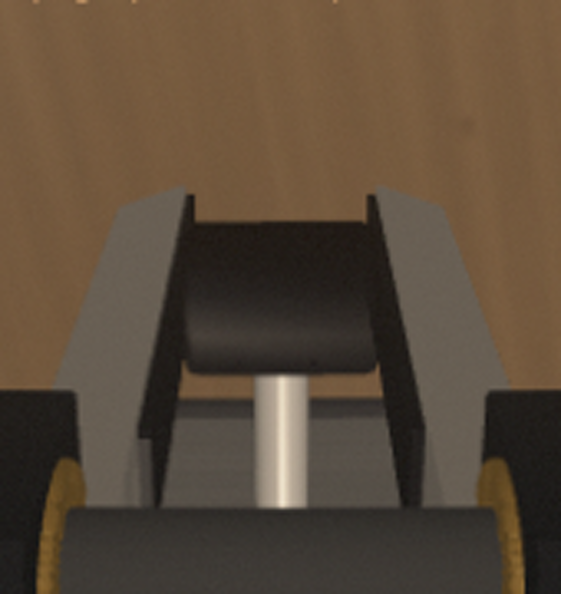

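Emit:
{"op": "arm_command", "data": {
  "deltas": [
    {"translation": [0, 0, -0.05], "turn": [0, 0, 0]},
    {"translation": [0, 0, -0.104], "turn": [0, 0, 0]},
    {"translation": [0, 0, -0.104], "turn": [0, 0, 0]},
    {"translation": [0, 0, -0.104], "turn": [0, 0, 0]},
    {"translation": [0, 0, -0.104], "turn": [0, 0, 0]},
    {"translation": [0, 0, -0.104], "turn": [0, 0, 0]}
  ]
}}

```text
time_s: 6.93
ee_pos: [0.4141, 0.0385, 0.0854]
eef_rot: [0.243, 1.567, 0.063]
force: [10.2, 1.0, -2.5]
grip_width: 0.0298
```

Run:
```python
from fit import *
o=ctrl.get_obs(); snap('scene','s6.png'); c=optics.get_calibration('wrist'); snap('wrist','w6.png'); print(o['ee_pos'],o['eef_rot'],o['time_s'],o['force'],o['grip_width'])
d=o['ee_pos']-np.array([.4318,.03556,.08493]); T=R(o['eef_rot']); print('disp tool mm',1000*T.T@d,'force tool',T.T@o['force'])
im=cv2.imread('pics/s6.png')[170:300,230:390]; w=cv2.imread('pics/w6.png')[180:360,230:400]
im=cv2.resize(im,None,fx=3.0,fy=3.0,interpolation=cv2.INTER_CUBIC);w=cv2.resize(w,None,fx=1.8,fy=1.8)
k=np.zeros((390,480+w.shape[1],3),np.uint8);k[:390,:480]=im[:390];k[:w.shape[0],480:]=w;cv2.imwrite('pics/k6.png',k)
```

```text
[0.41408807 0.03845103 0.08544805] [0.24296704 1.56735157 0.06301287] 6.9333 [10.1883811   0.95079068 -2.53250014] 0.029810268403993118
disp tool mm [ -0.5783089   -0.32535829 -17.9415348 ] force tool [2.56771817 2.75688597 9.84515477]
```

View pics/k6.png

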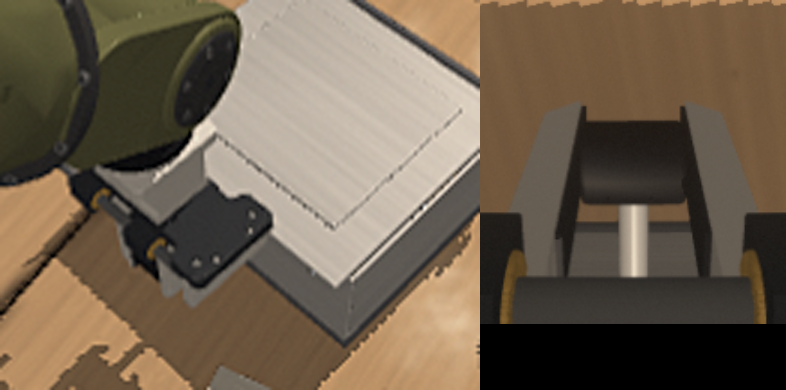

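Emit:
{"op": "arm_command", "data": {
  "deltas": [
    {"translation": [0, 0, 0], "turn": [0, 0, 0]},
    {"translation": [0, 0, 0], "turn": [0, 0, 0]},
    {"translation": [0, 0, 0], "turn": [0, 0, 0]},
    {"translation": [0, 0, 0], "turn": [0, 0, 0]},
    {"translation": [0, 0, 0], "turn": [0, 0, 0]},
    {"translation": [0, 0, 0], "turn": [0, 0, 0]},
    {"translation": [0, 0, 0], "turn": [0, 0, 0]},
    {"translation": [0, 0, 0], "turn": [0, 0, 0]},
    {"translation": [0, 0, 0], "turn": [0, 0, 0]},
    {"translation": [0, 0, 0], "turn": [0, 0, 0]}
  ]
}}

```text
time_s: 7.87
ee_pos: [0.4141, 0.0384, 0.0854]
eef_rot: [0.239, 1.567, 0.059]
force: [10.0, -0.0, -2.4]
grip_width: 0.0297
```

```bash
cat > arc.py <<'E'
import numpy as np
def P(t,r=.278): return np.array([-(r*np.sin(t)-.018*np.cos(t)+.018), 0, .278-(r*np.cos(t)+.018*np.sin(t))])/.025
E
python3 - <<'E'
from arc import *
from h import *
o=ctrl.get_obs(); d=o['ee_pos']-np.array([.4318,.03556,.08493]); T=R(o['eef_rot']); print('disp tool mm',1000*T.T@d,'force tool',T.T@o['force'],o['time_s']);print(T)
for a,b in((0,.4),(.4,.8)):
    for t in np.linspace(a,b,11)[1:]: print(round(t,3),np.round(P(t)-P(a),2))
E
```

```text
disp tool mm [ -0.57253104  -0.33089998 -17.94402477] force tool [2.40792544 1.78911255 9.86317257] 7.8667
[[ 3.41171530e-03  1.78979041e-01  9.83846971e-01]
 [ 2.02834130e-04  9.83852553e-01 -1.78980759e-01]
 [-9.99994160e-01  8.10189140e-04  3.32032175e-03]]
0.04 [-0.45  0.   -0.02]
0.08 [-0.89  0.   -0.02]
0.12 [-1.34  0.   -0.01]
0.16 [-1.78  0.    0.03]
0.2 [-2.22  0.    0.08]
0.24 [-2.66  0.    0.15]
0.28 [-3.1   0.    0.23]
0.32 [-3.53  0.    0.34]
0.36 [-3.96  0.    0.46]
0.4 [-4.39  0.    0.6 ]
0.44 [-0.42  0.    0.16]
0.48 [-0.83  0.    0.33]
0.52 [-1.23  0.    0.51]
0.56 [-1.63  0.    0.72]
0.6 [-2.02  0.    0.94]
0.64 [-2.4   0.    1.17]
0.68 [-2.77  0.    1.42]
0.72 [-3.12  0.    1.69]
0.76 [-3.47  0.    1.97]
0.8 [-3.81  0.    2.26]
```

Emit:
{"op": "arm_command", "data": {
  "deltas": [
    {"translation": [-0.22, 0, -0.01], "turn": [0, 0, 0]},
    {"translation": [-0.56, 0, -0.02], "turn": [0, 0, 0]},
    {"translation": [-0.89, 0, -0.02], "turn": [0, 0, 0]},
    {"translation": [-1.34, 0, -0.01], "turn": [0, 0, 0]},
    {"translation": [-1.78, 0, 0.03], "turn": [0, 0, 0]},
    {"translation": [-2.22, 0, 0.08], "turn": [0, 0, 0]},
    {"translation": [-2.66, 0, 0.15], "turn": [0, 0, 0]},
    {"translation": [-3.1, 0, 0.23], "turn": [0, 0, 0]},
    {"translation": [-3.53, 0, 0.34], "turn": [0, 0, 0]},
    {"translation": [-3.96, 0, 0.46], "turn": [0, 0, 0]},
    {"translation": [-4.39, 0, 0.6], "turn": [0, 0, 0]},
    {"translation": [-4.39, 0, 0.6], "turn": [0, 0, 0]}
  ]
}}

```text
time_s: 8.87
ee_pos: [0.4288, 0.0358, 0.1962]
eef_rot: [0.343, 1.568, 0.163]
force: [8.5, 0.5, -4.9]
grip_width: 0.0298
```

```bash
cat > st.py <<'E'
from fit import *
def st():
    o=ctrl.get_obs(); T0=R([0.239,1.567,.059]); d=T0.T@(o['ee_pos']-np.array([.4141,.0384,.0854]))
    u=-d[0]-.018; x=-.278+d[2]  # rel hinge
    rho=np.hypot(x,u); r=np.sqrt(rho**2-.018**2); th=np.arctan2(u,-x)+np.arctan2(.018,r)
    print('t',o['time_s'],'ee',o['ee_pos'].round(4),'theta',th.round(4),'r',r.round(4),'F',o['force'].round(1),'M',o['moment'].round(2),'grip',o['grip_width'])
    return th
E
python3 - <<'E'
from st import *
st(); snap('scene','s7.png'); snap('wrist','w7.png')
E
```

```text
t 8.8667 ee [0.4288 0.0358 0.1962] theta 0.404 r 0.278 F [ 8.5  0.5 -4.9] M [ 0.15 -0.93  0.09] grip 0.029847012333981435
```

View pics/s7.png

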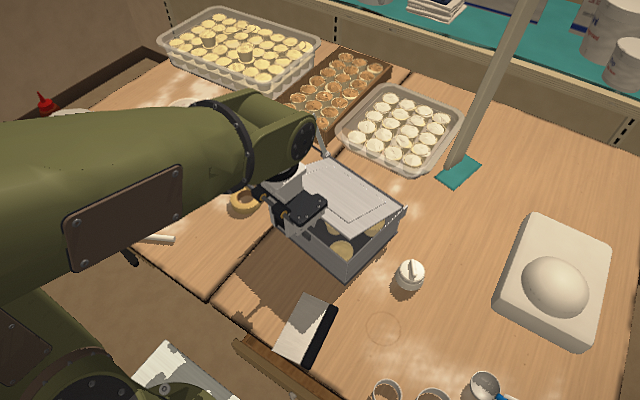

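View pics/w7.png

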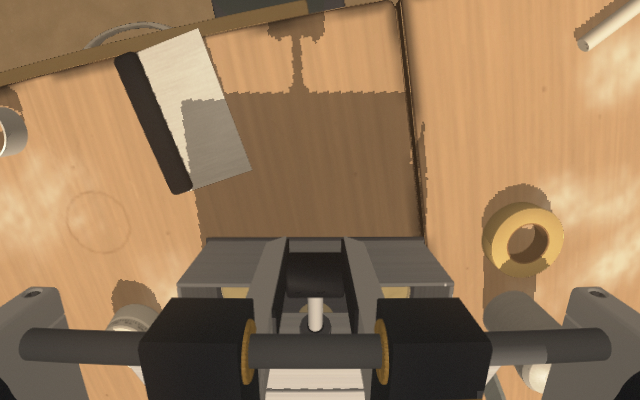

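Emit:
{"op": "arm_command", "data": {
  "deltas": [
    {"translation": [-0.21, 0, 0.08], "turn": [0, 0, 0]},
    {"translation": [-0.5, 0, 0.2], "turn": [0, 0, 0]},
    {"translation": [-0.83, 0, 0.33], "turn": [0, 0, 0]},
    {"translation": [-1.23, 0, 0.51], "turn": [0, 0, 0]},
    {"translation": [-1.63, 0, 0.72], "turn": [0, 0, 0]},
    {"translation": [-2.02, 0, 0.94], "turn": [0, 0, 0]},
    {"translation": [-2.4, 0, 1.17], "turn": [0, 0, 0]},
    {"translation": [-2.77, 0, 1.42], "turn": [0, 0, 0]},
    {"translation": [-3.12, 0, 1.69], "turn": [0, 0, 0]},
    {"translation": [-3.47, 0, 1.97], "turn": [0, 0, 0]},
    {"translation": [-3.81, 0, 2.26], "turn": [0, 0, 0]},
    {"translation": [-3.81, 0, 2.26], "turn": [0, 0, 0]}
  ]
}}

```text
time_s: 9.97
ee_pos: [0.4841, 0.0259, 0.2902]
eef_rot: [1.54, 1.57, 1.361]
force: [4.5, 2.2, -6.9]
grip_width: 0.0294
```

Run:
```python
from st import *
st(); snap('scene','s8.png'); snap('top','t8.png'); snap('wrist','w8.png')
a=cv2.imread('pics/s8.png')[90:290,230:430]; b=cv2.imread('pics/t8.png')[140:330,240:430]
k=np.hstack([cv2.resize(a,(400,400),interpolation=cv2.INTER_CUBIC),cv2.resize(b,(400,400),interpolation=cv2.INTER_CUBIC)]);cv2.imwrite('pics/k8.png',k)
```

```text
t 9.9667 ee [0.4841 0.0259 0.2902] theta 0.8003 r 0.2775 F [ 4.5  2.2 -6.9] M [ 0.48 -0.43  0.01] grip 0.029413065035655668
```

View pics/k8.png

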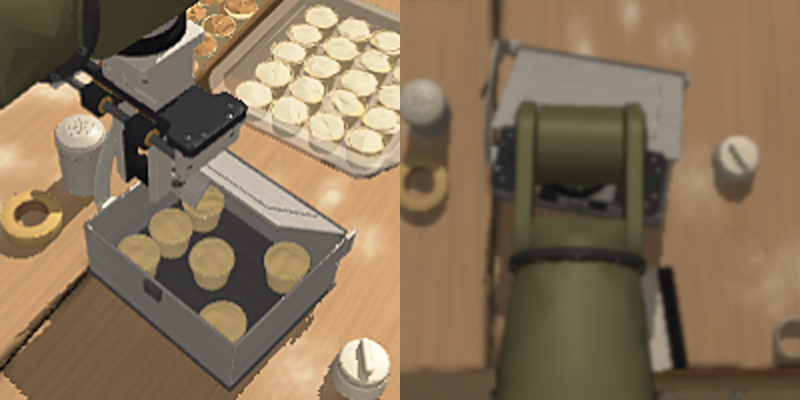

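View pics/w8.png

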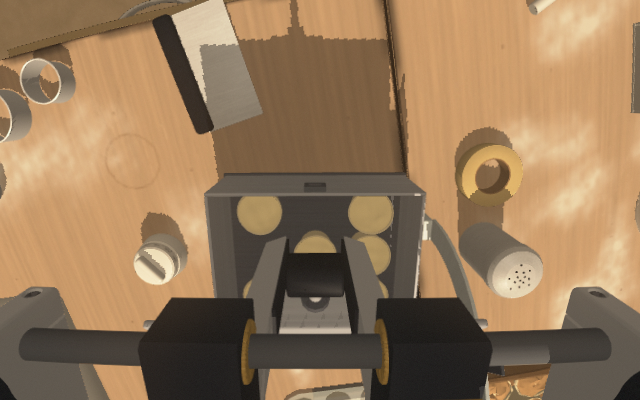

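Run:
```python
from fit import *
p=r.x
def ov(img,c,x0,y0,w,h,s,t):
    a=cv2.resize(cv2.imread(img)[y0:y0+h,x0:x0+w],None,fx=s,fy=s,interpolation=cv2.INTER_CUBIC)
    for th,col in t:
        pts=[proj(c,W(p,(-q*np.cos(th),.136,q*np.sin(th)))) for q in (0,.185)]
        pts=[tuple(np.int32(((u-[x0,y0])+.5)*s-.5)) for u in pts]
        for u in pts: cv2.circle(a,u,2,col,-1)
    return a
t=[(.86,(0,0,255)),(.92,(0,255,0)),(.98,(255,0,0))]
A=ov('pics/w1.png',cw,235,255,60,60,6.5,t); B=ov('pics/s0.png' if 0 else 'pics/scene0.png',cs,280,115,60,60,6.5,t)
cv2.imwrite('pics/ov.png',np.hstack([A,B]))
print(p)
```

```text
[ 0.68882039 -0.01218171 -0.18057211]
```

View pics/ov.png

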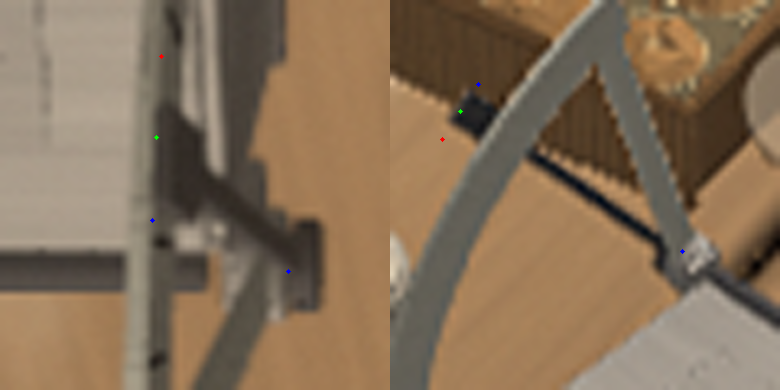

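Run:
```python
from arc import *
for t in np.linspace(.8,.936,5)[1:]: print(round(t,3),np.round(P(t)-P(.8),3))
```

```text
0.834 [-0.277  0.     0.259]
0.868 [-0.544  0.     0.527]
0.902 [-0.803  0.     0.804]
0.936 [-1.051  0.     1.09 ]
```

Emit:
{"op": "arm_command", "data": {
  "deltas": [
    {"translation": [-0.14, 0, 0.13], "turn": [0, 0, 0]},
    {"translation": [-0.28, 0, 0.26], "turn": [0, 0, 0]},
    {"translation": [-0.54, 0, 0.53], "turn": [0, 0, 0]},
    {"translation": [-0.8, 0, 0.8], "turn": [0, 0, 0]},
    {"translation": [-0.93, 0, 0.95], "turn": [0, 0, 0]},
    {"translation": [-1.05, 0, 1.09], "turn": [0, 0, 0]},
    {"translation": [-1.05, 0, 1.09], "turn": [0, 0, 0]},
    {"translation": [-1.05, 0, 1.09], "turn": [0, 0, 0]},
    {"translation": [-1.05, 0, 1.09], "turn": [0, 0, 0]}
  ]
}}

```text
time_s: 10.87
ee_pos: [0.51, 0.0212, 0.3153]
eef_rot: [2.665, 1.569, 2.485]
force: [4.3, 3.1, -8.2]
grip_width: 0.0298
```

Run:
```python
from st import *
th=st(); snap('scene','s9.png'); c=optics.get_calibration('wrist'); snap('wrist','w9.png'); snap('top','t9.png'); np.savez('w9.npz',**c)
p=r.x
def ov(img,c,x0,y0,w,h,s):
    a=cv2.resize(cv2.imread(img)[y0:y0+h,x0:x0+w],None,fx=s,fy=s,interpolation=cv2.INTER_CUBIC)
    for t,col in [(th-.04,(0,0,255)),(th,(0,255,0)),(th+.04,(255,0,0))]:
        def L(q,y,n): return W(p,(-q*np.cos(t)+n*np.sin(t),y,q*np.sin(t)+n*np.cos(t)))
        for P in [L(.215,-.117,.003),L(.215,.117,.003),L(0,.117,0),L(.185,.136,0)]:
            u=tuple(np.int32((proj(c,P)-[x0,y0]+.5)*s-.5)); cv2.circle(a,u,2,col,-1)
    return a
A=ov('pics/s9.png',cs,260,90,160,150,4); B=ov('pics/t9.png',ct,270,150,110,100,5)
cv2.imwrite('pics/ov9a.png',A); cv2.imwrite('pics/ov9b.png',B)
cv2.imwrite('pics/ov9c.png',ov('pics/w9.png',c,150,150,400,250,2))
```

```text
t 10.8667 ee [0.51   0.0212 0.3153] theta 0.9313 r 0.277 F [ 4.3  3.1 -8.2] M [ 0.74 -0.46  0.05] grip 0.029838640462773187
```

View pics/ov9a.png

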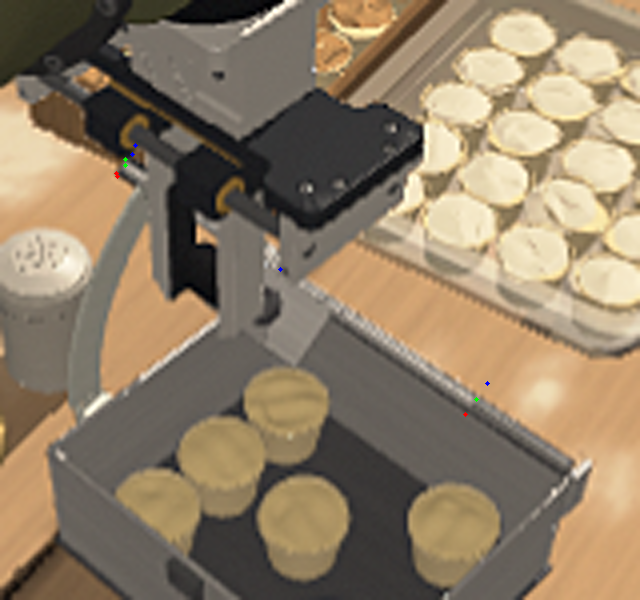

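View pics/ov9b.png

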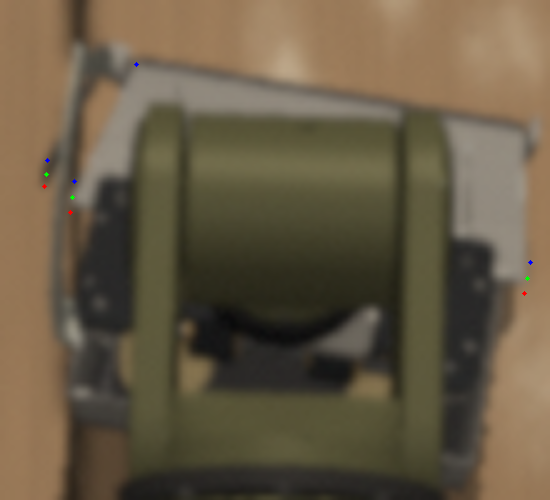

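View pics/ov9c.png

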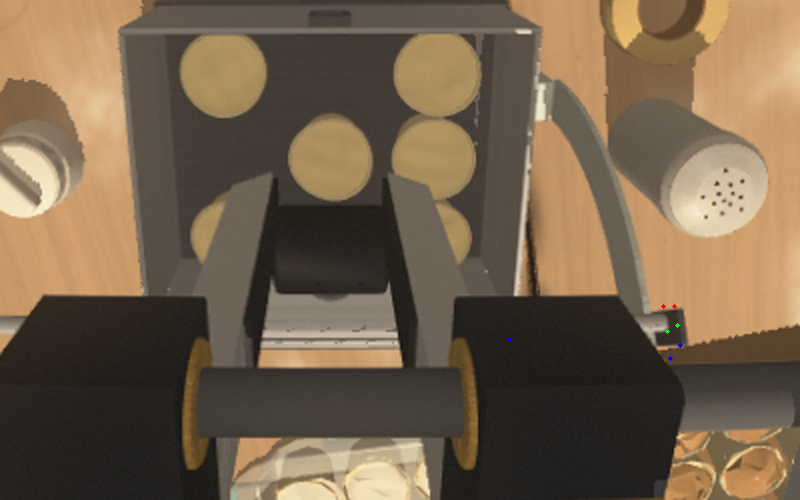

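Run:
```python
from fit import *
a=cv2.imread('pics/w9.png')[285:345,440:510]; cv2.imwrite('pics/w9z.png',cv2.resize(a,None,fx=9,fy=9,interpolation=cv2.INTER_CUBIC))
c=dict(np.load('w9.npz'))
p=r.x
for t in(.89,.931,.97):
    def L(q,y,n): return (proj(c,W(p,(-q*np.cos(t)+n*np.sin(t),y,q*np.sin(t)+n*np.cos(t))))-[440,285])*9
    print(t,'tip',L(.185,.136,0).round(),'FL top/bot',L(.215,.117,.003).round(),L(.215,.117,-.003).round(),'lid@.187',L(.187,.117,.003).round())
```

```text
0.89 tip [422. 158.] FL top/bot [372. 157.] [359.  78.] lid@.187 [224. 196.]
0.931 tip [436. 249.] FL top/bot [390. 275.] [378. 194.] lid@.187 [236. 289.]
0.97 tip [448. 336.] FL top/bot [405. 390.] [394. 308.] lid@.187 [247. 379.]
```

View pics/w9z.png

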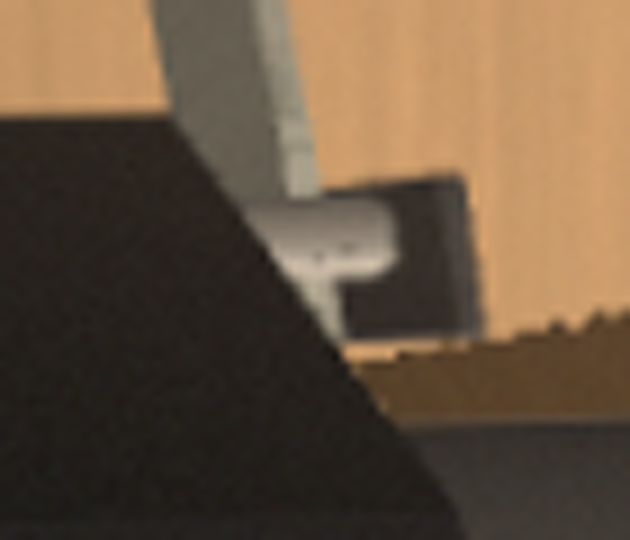

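Emit:
{"op": "arm_command", "data": {
  "deltas": [
    {"translation": [-0.02, 0, 0.02], "turn": [0, 0, 0]},
    {"translation": [-0.02, 0, 0.02], "turn": [0, 0, 0]},
    {"translation": [-0.02, 0, 0.02], "turn": [0, 0, 0]},
    {"translation": [-0.02, 0, 0.02], "turn": [0, 0, 0]},
    {"translation": [-0.02, 0, 0.02], "turn": [0, 0, 0]},
    {"translation": [-0.02, 0, 0.02], "turn": [0, 0, 0]},
    {"translation": [-0.02, 0, 0.02], "turn": [0, 0, 0]},
    {"translation": [-0.02, 0, 0.02], "turn": [0, 0, 0]}
  ]
}}

```text
time_s: 11.68
ee_pos: [0.5103, 0.0212, 0.3158]
eef_rot: [2.725, 1.568, 2.546]
force: [3.3, 4.2, -8.4]
grip_width: 0.0296
```

Run:
```python
from st import *
st(); snap('wrist','w10.png'); st(); print(np.abs(ctrl.get_obs()['joint_vel']).max())
a=cv2.imread('pics/w10.png')[285:345,440:510]; cv2.imwrite('pics/w10z.png',cv2.resize(a,None,fx=7,fy=7,interpolation=cv2.INTER_CUBIC))
```

```text
t 11.6833 ee [0.5103 0.0212 0.3158] theta 0.9335 r 0.2771 F [ 3.3  4.2 -8.4] M [ 0.74 -0.34  0.03] grip 0.029605128037790307
t 11.7333 ee [0.5104 0.0212 0.3158] theta 0.9336 r 0.2772 F [ 4.2  5.2 -8.2] M [ 0.77 -0.3  -0.02] grip 0.02987731842538811
0.0020358191391688625
```

View pics/w10z.png

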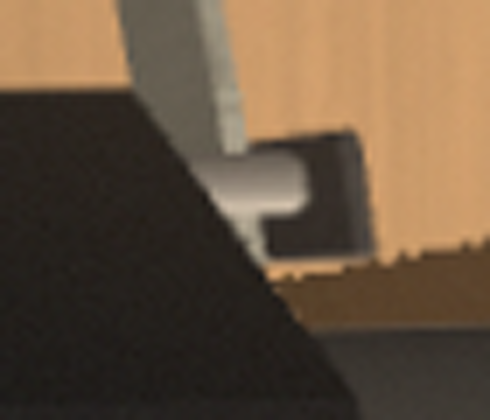

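The lid's front corner (rows 152–217, zoomed) sits in front of the pointer's end face (rows 132–260), lined up and still. I'm handing in.

```bash
python3 -c "
from station import ctrl
print(ctrl.hand_in())"
```

```text
the job is handed in; nothing more can be done
None
```

The job is handed in, with the arm holding the lid still by the pull, lined up with the pointer.

- **Grasp and pull:** I pinched the bar across its flat ends at 45 N. With the lid shut I drew it out 17.9 mm. The pull force read 9.9 N, against 10 N expected at the band, and I held it there for about 1.4 s. I never saw the dark band itself. The 18 mm rests on the tool's travel and the force, and the wrist pictures showed no slip.
- **Lid:** I then swung it up to 0.934 rad, worked out from the tool's position. The best estimate of the pointer is about 0.936 rad, from the scene and wrist pictures. The blurrier top camera gave about 0.96. In the last wrist picture the lid's corner lined up with the pointer's end face to within about 0.003 rad.
- **At the end:** Joint speeds were at most 0.002 rad/s, the grip was steady at 29.9 mm, and the robot's clock stood at 11.7 s. In the pictures the timer, tape and shaker stood where they had been, and I saw nothing touch the pointer.

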